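# Reverse the sample vials into the imaging rack

## Task

The imaging camera reads its rack from the other end, so move the four sample vials from the white rack into the black rack in reverse order: seen from the robot, the vial that stands leftmost in the white rack goes into the rightmost pocket of the black rack, and so on, until the rightmost stands leftmost. Stand each vial upright on the floor of its pocket, one vial to a pocket; set them down rather than drop them, never tip one over, and leave the small amber bottle standing where it is between the racks.

Things in the scene. Friction and masses are not known exactly. Their poses are not given: they have to be found in the camera images.
- vial_red: loose sample vial, white, with red screw cap and red band; upright, 85 mm tall, 30 to 65 g; body 28 mm across, cap 30 mm across and 22 mm tall (63 to 85 mm above the underside). Origin: centre of its underside; z up its axis.
- vial_blue: loose sample vial, white, with blue screw cap and blue band; upright, 85 mm tall, 30 to 65 g; body 28 mm across, cap 30 mm across and 22 mm tall (63 to 85 mm above the underside). Origin: centre of its underside; z up its axis.
- vial_green: loose sample vial, white, with green screw cap and green band; upright, 85 mm tall, 30 to 65 g; body 28 mm across, cap 30 mm across and 22 mm tall (63 to 85 mm above the underside). Origin: centre of its underside; z up its axis.
- vial_yellow: loose sample vial, white, with yellow screw cap and yellow band; upright, 85 mm tall, 30 to 65 g; body 28 mm across, cap 30 mm across and 22 mm tall (63 to 85 mm above the underside). Origin: centre of its underside; z up its axis.
- tag_red: red tag, 18 x 34 x 6 mm, fixed on the front ledge of the fixed white rack; at the start the red vial stands in the pocket 39 mm behind it (along its +x). Origin: centre of its underside, 14 mm above the bench; y runs along the white rack to the robot's left. White rack: four 44 mm square pockets 50 mm apart, floor 6 mm, wall tops 26 mm above the bench.
- tag_blue: blue tag, 18 x 34 x 6 mm, fixed on the front ledge of the fixed white rack; at the start the blue vial stands in the pocket 39 mm behind it (along its +x). Origin: centre of its underside, 14 mm above the bench; y runs along the white rack to the robot's left. White rack: four 44 mm square pockets 50 mm apart, floor 6 mm, wall tops 26 mm above the bench.
- tag_green: green tag, 18 x 34 x 6 mm, fixed on the front ledge of the fixed white rack; at the start the green vial stands in the pocket 39 mm behind it (along its +x). Origin: centre of its underside, 14 mm above the bench; y runs along the white rack to the robot's left. White rack: four 44 mm square pockets 50 mm apart, floor 6 mm, wall tops 26 mm above the bench.
- tag_yellow: yellow tag, 18 x 34 x 6 mm, fixed on the front ledge of the fixed white rack; at the start the yellow vial stands in the pocket 39 mm behind it (along its +x). Origin: centre of its underside, 14 mm above the bench; y runs along the white rack to the robot's left. White rack: four 44 mm square pockets 50 mm apart, floor 6 mm, wall tops 26 mm above the bench.
- dark_rack: black rack with grey pocket floors, fixed, empty at the start: 56 (x) by 206 mm (y), a row of four open 44 mm square pockets centred at x = 0, y = -75, -25, 25, 75 mm; pocket floor 6 mm, tops of the 6 mm thick walls 26 mm above the origin. Origin: centre of its underside, on the bench; y along the row to the robot's left (turned at most 0.3 rad), z up.
- amber_bottle: loose bystander: small amber glass bottle with black cap, 32 mm across, 75 mm tall, standing between the two racks. Origin: centre of its underside.
Things that resemble listed ones, but are neither listed nor needed, are in the scene too. Leave any purple look-alike of the vial_yellow alone. What is shaped like the vial_red but purple is not meant.

How it is judged:
By the outcome, as a careful person would: the job done as asked, in the order asked, and still so for the second after the job is handed in, with the robot touching nothing.
It also fails if it takes over 109 s, if anything falls off the work surface, if the arm or the gripper's body presses on something with over 40 N, if the wrist force passes 120 N, or if a joint passes its speed limit or range.

## Robot

A 6-joint arm with a two-finger parallel gripper is mounted at the origin on the work surface. World frame = base frame: x ahead of the robot, y to its left, z up, the work surface at z = 0. Lengths are in m, angles in rad, forces in N, time in s.
With the tool pointing down it reaches from about 0.425 to 0.95 m from the base axis. Payload 3.5 kg.
Tool frame: the origin (TCP) lies between the finger pads; the fingertips stand 22 mm ahead of it and the grasp point (between the pads) lies 3 mm ahead of it (ctrl.nose_length is the z of the fingertips in the tool frame, in m); z points along the fingers, y is the line along which they close (so a half turn about z gives the same grasp; the last joint's range is limited). The gripper opens to 85 mm and grips with 20 to 120 N. Pads are 22 mm wide; open, the fingers measure 114 mm over their backs; the gripper's body (76 mm by 85 mm) begins 54 mm behind the grasp point. The pads swing forward as they close: fully open they stand 13 mm farther back than shut.
Start: joints at [1.124, 0.286, 1.577, -0, 1.279, -0.15], TCP at [0.197, 0.645, 0.232] pointing down, gripper open.
Joint ranges: [-2.77, 2.77], [-0.9, 2.22], [0.21, 2.48], [-1.53, 4.67], [0.24, 2.81], [-2.84, 2.84]. Speed limits (rad/s): [2.79, 2.79, 3.14, 3.14, 3.14, 3.14].

## Interface

Orientations are given as a unit quaternion [x, y, z, w].
In Python, from plant import ctrl gives the robot as it stands. The module is installed in compiled form; this text tells all that it offers.
- The arm moves only by the tool send_rows, never from a script. Its argument "rows" is text: rows parted by semicolons, each of 7 numbers parted by spaces: the turn, a rotation vector about the tool's x, y, z in a scale on which 1.0 is 90 degrees, then the shift along the tool's x, y, z in normalised numbers (1 is 800 mm), then the opening, from -1 (shut) to 1 (fully open). A call has 1 to 8 rows; each row is the pose to reach, as a shift and turn from the pose commanded when the call began, along the tool's axes at that moment; what a row does not reach only later rows make up. A row lasts 1/8 s, in which the tool goes at most 62.5 mm and 10.7 degrees, less where a joint would pass 70% of its speed; a pose out of reach is approached as far as the arm can. Shift and turn numbers lie between -1 and 1, and a call with a number outside is refused. A call with a gripper value outside its range is refused whole. The fingers move at their own pace and stop on an object; "grip_force" is the grip in N (left out, the last holds). Time passes only in rows, so rows that repeat a pose let the fingers close. It gives the time, the measured TCP pose, the force, the opening and the grip force at its end, in the units of the state.
- ctrl.get_state(): the state, without advancing time (a new reading comes with each control period).
- ctrl.read_camera(name): name is "scene" or "side" or "wrist"; returns a dict with "color" (480x640x3 uint8, red, green, blue), "fx", "fy", "cx", "cy" (pixels), "D" ([k1, k2, p1, p2, k3] as OpenCV has them; the pictures are not rectified), "extrinsics" (4x4, takes a point from world to camera coordinates). Camera axes: x right, y down, z forward; pixel columns grow to the right and rows downward; lengths in m; the calibration is good to about 2 mm. A picture is of the moment at which its call begins. There is no depth.
- ctrl.sign_off(): hands the job in; it is judged then, once.
Trained networks look in a picture, given as the dict that the camera call returned (one of the last four; its "shot" number tells which), for a name from the list of things; names that differ only in an ending like _2 or _b are one class to them, and where a whole thing is asked for, a point or a joint stands for the part that bears it (a point fixed in the world has none). Each returns a list of dicts, best first, with "p" (0 to 1); they miss things now and then, are a little off and sometimes report something else, mostly with a low value. They report only what shows in the picture. A call takes as long as a camera call. They do not tell look-alikes from the thing itself.
- ctrl.look_for(picture, target): "position" ([x, y, z] in m, in the coordinates of the camera as it stood for that picture, good to about 4 mm: the middle of the surface that is visible of it).
The state is a dict: "time": time; "qpos": joint angles; "dq": joint speeds; "joint_efforts": joint torques, N m; "eef_pos": TCP position; "tcp_rot": TCP orientation; "contact_force": force on the tool from outside, world axes, zero at the start; "wrist_torque": the same for the moment, N m; "opening": opening from 0.0 (shut) to 1.0 (fully open); "finger_force": force on a finger pad.
Only numpy, scipy, OpenCV 4.12 (cv2) and the standard library are available. Lean on these libraries where they do the work, as an engineer would, in place of code of your own. Each camera call takes 0.05 s, during which the arm holds its last target. There are 200 camera calls.

## Working session

There is one attempt and no reset: what is moved stays moved. The work goes in short steps, Python scripts to look and compute and a tool call to move; the robot and the scene stay as the last step left them, time stands still between calls to the robot, and variables do not carry over. Pictures are saved under pics/ and viewed, at most 14 in all, crops included, and the job is handed in when it is done.

Besides the shell and the picture viewer there is one more tool, called as name(argument=value, ...), one argument or row to a line, values as JSON. send_rows: Moves the arm, as the interface text tells. Its arguments: {"type":"object","properties":{"rows":{"type":"string"},"grip_force":{"type":"number"}},"required":["rows"]}

```bash
mkdir -p pics; cat > h.py <<'E'
import numpy as np, cv2, json
from plant import ctrl
from scipy.spatial.transform import Rotation as R
def shot(name,f=None):
    p=ctrl.read_camera(name)
    if f: cv2.imwrite(f'pics/{f}.png',p['color'][:,:,::-1])
    return p
def K(p): return np.array([[p['fx'],0,p['cx']],[0,p['fy'],p['cy']],[0,0,1.]])
def toworld(p,c):
    E=np.array(p['extrinsics']); return E[:3,:3].T@(np.array(c)-E[:3,3])
def pix(p,w):
    E=np.array(p['extrinsics']); r,_=cv2.Rodrigues(E[:3,:3])
    return cv2.projectPoints(np.array(w,float).reshape(-1,1,3),r,E[:3,3],K(p),np.array(p['D'],float))[0].reshape(-1,2)
def ray(p,uv):
    E=np.array(p['extrinsics']); n=cv2.undistortPoints(np.array([[uv]],float),K(p),np.array(p['D'],float)).ravel()
    d=E[:3,:3].T@np.array([n[0],n[1],1]); return -E[:3,:3].T@E[:3,3], d/np.linalg.norm(d)
def onz(p,uv,z):
    o,d=ray(p,uv); return o+d*(z-o[2])/d[2]
def tri(obs):
    A=np.zeros((3,3));b=np.zeros(3)
    for p,uv in obs:
        o,d=ray(p,uv); M=np.eye(3)-np.outer(d,d); A+=M;b+=M@o
    return np.linalg.solve(A,b)
NAMES=['vial_red','vial_blue','vial_green','vial_yellow','tag_red','tag_blue','tag_green','tag_yellow','dark_rack','amber_bottle']
E
python3 - <<'E'
from h import *
print({k:np.round(v,3).tolist() for k,v in ctrl.get_state().items()}, ctrl.nose_length)
for c in ['scene','side','wrist']:
    p=shot(c,c+'0')
    print(c,np.round(toworld(p,[0,0,0]),3))
    if c!='wrist':
        for n in NAMES:
            for d in ctrl.look_for(p,n)[:3]:
                w=toworld(p,d['position']); print(n,round(d['p'],2),np.round(w,3),np.round(pix(p,w)[0]))
E
```

```text
{'time': 0.0, 'qpos': [1.124, 0.287, 1.578, 0.0, 1.279, -0.15], 'dq': [-0.001, -0.001, 0.0, -0.001, 0.0, 0.001], 'joint_efforts': [-0.001, -40.599, -29.262, -0.0, 0.006, -0.0], 'eef_pos': [0.197, 0.645, 0.23], 'tcp_rot': [0.148, 0.989, -0.001, -0.0], 'contact_force': [0.904, -0.691, 0.458], 'wrist_torque': [-0.038, 0.0, 0.017], 'finger_force': 0.0, 'opening': 0.997} 0.022
scene [1.307 0.077 0.573]
vial_red 0.76 [0.587 0.072 0.051] [362. 252.]
vial_red 0.56 [0.532 0.135 0.064] [403. 227.]
vial_blue 0.69 [0.515 0.29  0.066] [498. 224.]
vial_green 0.91 [0.521 0.237 0.06 ] [465. 228.]
vial_green 0.7 [0.529 0.186 0.063] [434. 228.]
vial_yellow 0.8 [0.618 0.251 0.051] [482. 269.]
vial_yellow 0.77 [0.628 0.156 0.056] [418. 268.]
vial_yellow 0.67 [0.53  0.186 0.066] [434. 227.]
tag_yellow 0.49 [0.515 0.291 0.064] [499. 225.]
dark_rack 0.86 [ 0.553 -0.223  0.016] [186. 249.]
amber_bottle 0.57 [ 0.534 -0.002  0.042] [318. 236.]
side [0.326 0.525 0.726]
vial_red 0.86 [0.575 0.085 0.063] [270. 271.]
vial_red 0.71 [0.512 0.15  0.081] [290. 310.]
vial_red 0.22 [0.474 0.188 0.021] [303. 361.]
vial_blue 0.83 [0.501 0.298 0.078] [250. 403.]
vial_blue 0.39 [0.468 0.236 0.023] [293. 390.]
vial_blue 0.33 [0.519 0.01  0.045] [321. 255.]
vial_green 0.62 [0.507 0.247 0.078] [263. 369.]
vial_yellow 0.93 [0.601 0.26  0.068] [198. 355.]
vial_yellow 0.92 [0.509 0.194 0.081] [278. 335.]
vial_yellow 0.89 [0.612 0.167 0.068] [224. 301.]
tag_red 0.69 [0.474 0.14  0.022] [316. 335.]
tag_red 0.41 [0.499 0.297 0.078] [251. 403.]
tag_blue 0.62 [0.47  0.29  0.019] [276. 425.]
tag_green 0.6 [0.469 0.236 0.025] [293. 389.]
tag_yellow 0.63 [0.511 0.148 0.081] [291. 309.]
dark_rack 0.72 [ 0.537 -0.221  0.019] [357. 176.]
amber_bottle 0.64 [0.517 0.007 0.046] [323. 254.]
wrist [0.126 0.666 0.373]
```

View pics/scene0.png

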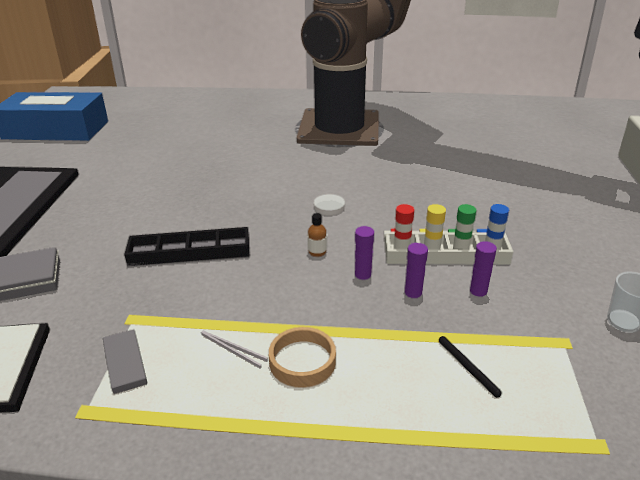

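View pics/side0.png

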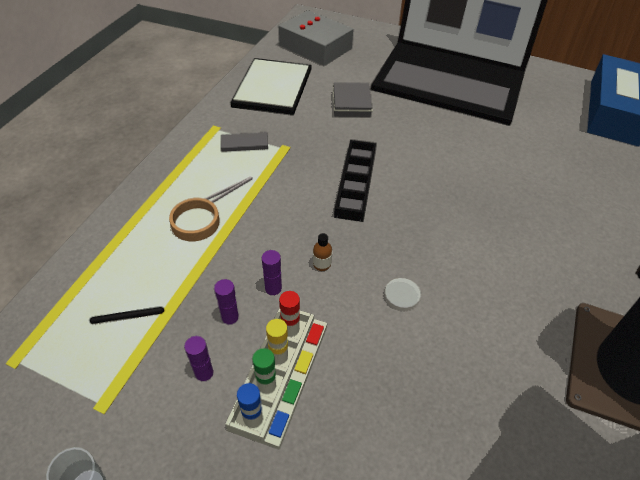

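Scene camera faces the robot. The caps are red (404,213), yellow (436,213), green (466,214) and blue (498,213), so from the robot's left the order is blue, green, yellow, red. In the side view they are at (289,301), (277,331), (264,360) and (249,395). What could be mistaken for a target: three purple vials at scene (364,253), (415,270), (483,270), and the tags and bands, which share the cap colours. The amber bottle is at scene (317,237). The black rack spans scene (126–249, 228–264).

```bash
cat > fit.py <<'E'
from h import *
from scipy.optimize import least_squares, minimize
HUE={'red':(174,6),'yellow':(20,33),'green':(50,85),'blue':(100,125)}
def mask(p,c):
    h=cv2.cvtColor(p['color'],cv2.COLOR_RGB2HSV); lo,hi=HUE[c]
    H=h[...,0]; m=((H>=lo)|(H<=hi)) if lo>hi else (H>=lo)&(H<=hi)
    return (m&(h[...,1]>130)&(h[...,2]>60)).astype(np.uint8)
def comp(m,uv):
    n,l,s,c=cv2.connectedComponentsWithStats(m)
    ok=[i for i in range(1,n) if s[i,4]>25]; i=min(ok,key=lambda i:np.hypot(*(c[i]-uv)))
    x,y,w,h,a=s[i]; return np.array([x-.5,x+w-.5,y-.5,y+h-.5]),a
a=np.linspace(0,2*np.pi,48)
def cyl(x,y,z0,r=.015,h0=.063,h1=.085):
    return np.array([[x+r*np.cos(t),y+r*np.sin(t),z0+h] for t in a for h in (h0,h1)])
def bb(q): return np.array([q[:,0].min(),q[:,0].max(),q[:,1].min(),q[:,1].max()])-.0
def fitcap(obs,x0):
    f=lambda v:np.concatenate([bb(pix(p,cyl(*v)))-b for p,b in obs])
    r=least_squares(f,x0,loss='soft_l1',diff_step=1e-4,x_scale=[.1,.1,.1]); return r.x,f(r.x)
E
python3 - <<'E'
from fit import *
S=shot('scene');D=shot('side')
caps={'red':((404,213),(289,301)),'yellow':((436,213),(277,331)),'green':((466,214),(264,360)),'blue':((498,213),(249,395))}
tags={'red':(316,333),'yellow':(304,361),'green':(292,392),'blue':(279,424)}
T=[]
for c in caps:
    obs=[]
    for p,uv in zip((S,D),caps[c]):
        b,ar=comp(mask(p,c),uv); obs.append((p,b)); 
    x,r=fitcap(obs,[.51,.2,.006]); print(c,np.round(x,4),np.round(r,1), [o[1].tolist() for o in obs])
    m=mask(D,c); n,l,s,ce=cv2.connectedComponentsWithStats(m); i=min(range(1,n),key=lambda i:np.hypot(*(ce[i]-tags[c]))+(s[i,4]<25)*99)
    T.append(onz(D,ce[i],.019)); print(' tag',np.round(T[-1],4),s[i])
T=np.array(T); d=T[-1]-T[0]; print('yaw white',np.arctan2(-d[0],d[1]),np.linalg.norm(d))
# dark rack silhouette
def box(v):
    x,y,z,t=v; c,s=np.cos(t),np.sin(t)
    return np.array([[x+c*u-s*w,y+s*u+c*w,z+h] for u in(-.028,.028) for w in(-.103,.103) for h in(0,.026)])
ms=[]
for p,uv in((S,(188,246)),(D,(357,180))):
    g=p['color'].max(2)<50; g=g.astype(np.uint8); g=cv2.morphologyEx(g,cv2.MORPH_CLOSE,np.ones((3,3)))
    n,l,s,ce=cv2.connectedComponentsWithStats(g); i=min((i for i in range(1,n) if s[i,4]>500),key=lambda i:np.hypot(*(ce[i]-uv)))
    print(s[i]); hull=cv2.convexHull(np.argwhere(l==i)[:,::-1].astype(np.int32)); mm=np.zeros((480,640),np.uint8); cv2.fillConvexPoly(mm,hull,1); ms.append((p,mm))
def cost(v):
    t=0
    for p,mm in ms:
        q=cv2.convexHull(np.round((pix(p,box(v)))*16).astype(np.int32)); k=np.zeros((480,640),np.uint8); cv2.fillConvexPoly(k,q,1,shift=4); t+=1-(k&mm).sum()/(k|mm).sum()
    return t
for z in(0,):
  r=min((minimize(lambda w:cost([w[0],w[1],w[2],w[3]]),[.545,-.222,0,t0],method='Nelder-Mead',options=dict(initial_simplex=np.array([.545,-.222,0,t0])+np.vstack([np.zeros(4),np.diag([.01,.01,.01,.1])]),xatol=1e-4,fatol=1e-4)) for t0 in(-.1,.1)),key=lambda r:r.fun)
  print('dark',np.round(r.x,4),r.fun)
for n,p in(('scene',S),('side',D)):
    im=p['color'][:,:,::-1].copy(); cv2.polylines(im,[cv2.convexHull(np.round(pix(p,box(r.x))).astype(np.int32))],True,(0,255,0),1)
    x0,y0=(110,190) if n=='scene' else (180,130); 
    cv2.imwrite(f'pics/c_{n}.png',cv2.resize(im[y0:y0+(100 if n=='scene' else 320),x0:x0+(420 if n=='scene' else 220)],None,fx=1.85,fy=1.85))
E
```

```text
red [0.518  0.1379 0.0066] [-0.6  1.  -0.6  0.9  0.1  0.  -1.   0.7] [[395.5, 413.5, 203.5, 223.5], [278.5, 299.5, 290.5, 314.5]]
 tag [0.477  0.1379 0.019 ] [306 323  18  22 234]
yellow [0.5143 0.1883 0.006 ] [-0.6  0.5 -1.2  1.2 -0.   0.  -0.8  0.9] [[426.5, 445.5, 204.5, 223.5], [265.5, 287.5, 318.5, 343.5]]
 tag [0.4736 0.1881 0.019 ] [295 350  18  24 265]
green [0.5102 0.2374 0.0052] [-0.6  0.9 -0.9  1.5 -0.5  0.8 -1.   0.7] [[456.5, 475.5, 204.5, 223.5], [252.5, 274.5, 348.5, 374.5]]
 tag [0.4704 0.2373 0.019 ] [283 380  18  24 271]
blue [0.5059 0.2909 0.0065] [-0.9  1.1 -0.6  0.8 -0.7  1.  -0.6  0.5] [[489.5, 508.5, 203.5, 223.5], [236.5, 259.5, 382.5, 410.5]]
 tag [0.4672 0.2874 0.019 ] [269 411  20  26 309]
yaw white 0.06519878055645477 0.14988788253450594
[ 125  227  124   39 3029]
[ 334  140   42   82 1571]
dark [ 0.5408 -0.2248 -0.0015  0.214 ] 0.10189600375471752
```

View pics/c_scene.png

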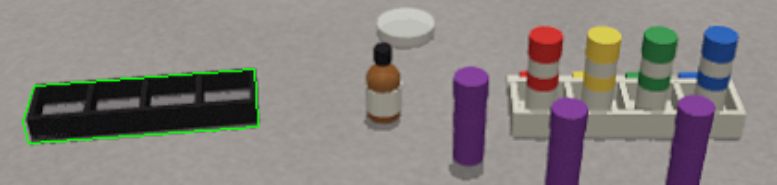

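View pics/c_side.png

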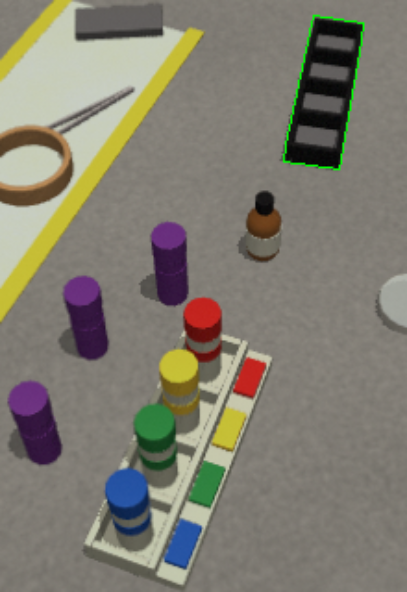

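The crops show the four coloured caps clear of the purple look-alikes, and the rack outlines fit. The measured heights (vial undersides about 6 mm) match the text.

```bash
cat > d.py <<'E'
import sys
from h import *
def delta(x,y,z,yaw):
    s=ctrl.get_state(); Rt=R.from_quat(s['tcp_rot']); c,n=np.cos(yaw),np.sin(yaw)
    T=np.array([[-n,c,0],[c,n,0],[0,0,-1.]]).T
    rv=(Rt.inv()*R.from_matrix(T)).as_rotvec(degrees=True)
    print('turn',np.round(rv,1),'shift mm',np.round(Rt.inv().apply(np.array([x,y,z])-s['eef_pos'])*1000,1),'| pos',np.round(s['eef_pos'],4),'open',round(float(s['opening']),3),'t',s['time'],'F',np.round(s['contact_force'],1))
if __name__=='__main__': delta(*map(float,sys.argv[1:]))
E
python3 d.py .506 .290 .2 .065
```

```text
turn [ 0.  -0.  69.3] shift mm [-399.1 -249.7   31.5] | pos [0.1974 0.6455 0.2315] open 0.997 t 1.25 F [ 0.5 -0.3  0.5]
```

Careful with the scale: shifts go in shares of 800 mm and turns go in shares of 90 degrees. That gives: -399 mm / 800 = -0.4988, -250 mm / 800 = -0.3125, 69.3 degrees / 90 = 0.77.

send_rows(
  rows="0 0 0.77 -0.4988 -0.3125 0.0375 0.5;0 0 0.77 -0.4988 -0.3125 0.0375 0.5;0 0 0.77 -0.4988 -0.3125 0.0375 0.5;0 0 0.77 -0.4988 -0.3125 0.0375 0.5;0 0 0.77 -0.4988 -0.3125 0.0375 0.5;0 0 0.77 -0.4988 -0.3125 0.0375 0.5;0 0 0.77 -0.4988 -0.3125 0.0375 0.5;0 0 0.77 -0.4988 -0.3125 0.0375 0.5",
  grip_force=35,
)

```text
time: 2.25
eef_pos: [0.5075, 0.2873, 0.2016]
tcp_rot: [0.685, 0.728, 0.0, 0.0]
contact_force: [-0.1, 0.7, 0.1]
opening: 0.754
finger_force: 0.0
```

send_rows(
  rows="0 0 0 0 0 0 0.5;0 0 0 0 0 0 0.5",
)

```text
time: 2.5
eef_pos: [0.5055, 0.2901, 0.2016]
tcp_rot: [0.684, 0.73, 0.0, -0.0]
contact_force: [-0.6, 0.5, -1.2]
opening: 0.753
finger_force: 0.0
```

```bash
python3 d.py .506 .290 .2 .065; python3 - <<'E'
from fit import *
W=shot('wrist','w1'); print(np.round(toworld(W,[0,0,0]),3))
for c,(x,y) in dict(blue=(.506,.2905),green=(.51,.2385),yellow=(.5135,.189),red=(.517,.139)).items():
    print(c,np.round(bb(pix(W,cyl(x,y,.006)))))
    try: print(comp(mask(W,c),pix(W,[x,y,.08])[0]))
    except Exception as e: print(e)
E
```

```text
turn [-0. -0. -0.] shift mm [-0.2  0.5  1.6] | pos [0.5055 0.2901 0.2016] open 0.753 t 2.5 F [-0.6  0.5 -1.2]
[0.5   0.363 0.343]
blue [294. 339. 209. 259.]
(array([294.5, 337.5, 210.5, 258.5]), np.int32(1582))
green [296. 338. 277. 327.]
(array([297.5, 337.5, 290.5, 326.5]), np.int32(1141))
yellow [298. 338. 335. 385.]
(array([299.5, 338.5, 336.5, 385.5]), np.int32(1525))
red [299. 337. 389. 439.]
(array([300.5, 337.5, 390.5, 435.5]), np.int32(1389))
```

View pics/w1.png

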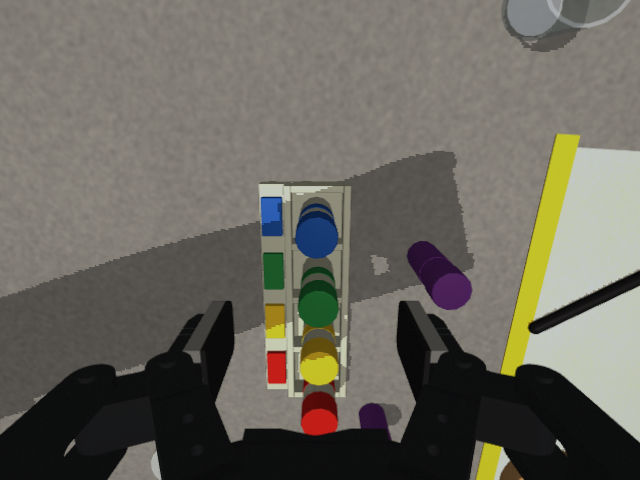

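The wrist view shows the blue cap at (316,234), green (317,308), yellow (319,361) and red (319,413). All are within about 1 px of the predicted positions. Descending on blue.

Scaled: 122 mm / 800 = 0.1525, 112 mm / 800 = 0.14.

send_rows(
  rows="0 0 0 0 0 0.0625 0.5;0 0 0 0 0 0.1125 0.5;0 0 0 0 0 0.14 0.5;0 0 0 0 0 0.1525 0.5;0 0 0 0 0 0.1525 0.5;0 0 0 0 0 0.1525 -1;0 0 0 0 0 0.1525 -1;0 0 0 0 0 0.1525 -1",
)

```text
time: 3.55
eef_pos: [0.5068, 0.2901, 0.0812]
tcp_rot: [0.684, 0.73, 0.001, 0.001]
contact_force: [-0.9, -0.1, 4.7]
opening: 0.33
finger_force: 34.4
```

Scaled: -120 mm / 800 = -0.15, -110 mm / 800 = -0.1375.

send_rows(
  rows="0 0 0 0 0 0 -1;0 0 0 0 0 0 -1;0 0 0 0 0 -0.0188 -1;0 0 0 0 0 -0.0625 -1;0 0 0 0 0 -0.1375 -1;0 0 0 0 0 -0.15 -1;0 0 0 0 0 -0.15 -1",
)

```text
time: 4.42
eef_pos: [0.5061, 0.2898, 0.2007]
tcp_rot: [0.684, 0.73, 0.001, 0.001]
contact_force: [-0.2, 0.2, -0.8]
opening: 0.331
finger_force: 34.6
```

```bash
python3 - <<'E'
from h import *
from d import delta
x0,y0,t=.5408,-.2248,.214
for w in(-.075,-.025,.025,.075): print(w,x0-np.sin(t)*w,y0+np.cos(t)*w)
w=-.075; delta(x0-np.sin(t)*w,y0+np.cos(t)*w,.2,t)
shot('wrist','w2')
E
```

```text
-0.075 0.5567277759046774 -0.29808919398335865
-0.025 0.5461092586348925 -0.24922973132778622
0.025 0.5354907413651074 -0.20037026867221377
0.075 0.5248722240953225 -0.15151080601664135
turn [ 0.1 -0.  -8.6] shift mm [-5.899e+02  1.260e+01  4.000e-01] | pos [0.5061 0.2898 0.2007] open 0.331 t 4.425 F [-0.2  0.2 -0.8]
```

Scaled: -440 mm / 800 = -0.55, -400 mm / 800 = -0.5, -7 degrees / 90 = -0.0778.

send_rows(
  rows="0 0 0 -0.05 0.0013 0 -1;0 0 -0.0111 -0.125 0.0025 0 -1;0 0 -0.0222 -0.2 0.005 0 -1;0 0 -0.0333 -0.275 0.0063 0 -1;0 0 -0.0444 -0.35 0.0075 0 -1;0 0 -0.0556 -0.425 0.0088 0 -1;0 0 -0.0667 -0.5 0.0113 0 -1;0 0 -0.0778 -0.55 0.0125 0 -1",
)

```text
time: 5.48
eef_pos: [0.5427, -0.1508, 0.1967]
tcp_rot: [0.639, 0.769, -0.001, -0.002]
contact_force: [0.3, -0.5, 0.3]
opening: 0.326
finger_force: 34.6
```

send_rows(
  rows="0 0 0 0 0 0 -1;0 0 0 0 0 0 -1",
)

```text
time: 5.72
eef_pos: [0.5431, -0.1479, 0.1974]
tcp_rot: [0.638, 0.77, -0.0, -0.002]
contact_force: [-0.1, 0.8, -0.7]
opening: 0.327
finger_force: 34.6
```

```bash
python3 - <<'E'
from h import *
from d import delta
x0,y0,t=.5408,-.2248,.214
delta(x0+np.sin(t)*.075,y0-np.cos(t)*.075,.2,t)
W=shot('wrist'); im=W['color'][:,:,::-1].copy(); c,s=np.cos(t),np.sin(t)
for w in(-.075,-.025,.025,.075):
  q=[[x0+c*u-s*(w+v),y0+s*u+c*(w+v),.026] for u,v in((-.022,-.022),(.022,-.022),(.022,.022),(-.022,.022))]
  cv2.polylines(im,[np.round(pix(W,q)).astype(np.int32)],True,(0,255,0),1)
  print(w,np.round(pix(W,q)).tolist())
cv2.imwrite('pics/w3.png',im)
E
```

```text
turn [-0.2 -0.2 -1.6] shift mm [-150.2  -14.4   -3. ] | pos [ 0.5431 -0.1479  0.1974] open 0.327 t 5.725 F [-0.1  0.8 -0.7]
-0.075 [[279.0, 395.0], [325.0, 394.0], [324.0, 354.0], [276.0, 355.0]]
-0.025 [[276.0, 349.0], [324.0, 348.0], [323.0, 304.0], [273.0, 305.0]]
0.025 [[272.0, 299.0], [322.0, 298.0], [321.0, 250.0], [269.0, 251.0]]
0.075 [[269.0, 245.0], [321.0, 243.0], [320.0, 191.0], [265.0, 193.0]]
```

View pics/w3.png

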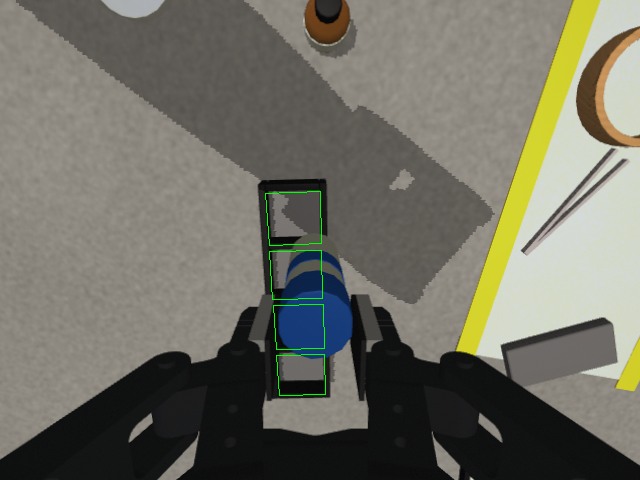

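The wrist picture shows the rack's pockets matching the overlay to within about 2 px, with the blue vial held upright at (316,300). Continuing to the rightmost pocket.

Scaled: -150 mm / 800 = -0.1875, -135 mm / 800 = -0.1688, -1.6 degrees / 90 = -0.0178.

send_rows(
  rows="0.0022 0.0022 -0.0111 -0.05 -0.0063 0 -1;0.0022 0.0022 -0.0178 -0.1125 -0.0125 0 -1;0.0022 0.0022 -0.0178 -0.1688 -0.0175 0 -1;0.0022 0.0022 -0.0178 -0.1875 -0.0181 0 -1;0.0022 0.0022 -0.0178 -0.1875 -0.0181 0 -1;0.0022 0.0022 -0.0178 -0.1875 -0.0181 0 -1",
)

```text
time: 6.52
eef_pos: [0.5578, -0.2968, 0.1992]
tcp_rot: [0.627, 0.779, -0.0, -0.003]
contact_force: [-0.2, 0.2, -0.5]
opening: 0.331
finger_force: 34.6
```

```bash
python3 d.py .5567 -.2981 .0815 .214
```

```text
turn [-0.2 -0.3  0.1] shift mm [ -1.6  -0.9 117.7] | pos [ 0.5578 -0.2968  0.1992] open 0.331 t 6.525 F [-0.2  0.2 -0.5]
```

Scaled: 116 mm / 800 = 0.145, 114 mm / 800 = 0.1425, -0.3 degrees / 90 = -0.0033.

send_rows(
  rows="-0.0022 -0.0033 0 -0.0019 -0.0013 0.05 -1;-0.0022 -0.0033 0 -0.0019 -0.0013 0.0938 -1;-0.0022 -0.0033 0 -0.0019 -0.0013 0.1225 -1;-0.0022 -0.0033 0 -0.0019 -0.0013 0.1375 -1;-0.0022 -0.0033 0 -0.0019 -0.0013 0.1425 -1;-0.0022 -0.0033 0 -0.0019 -0.0013 0.145 -1;-0.0022 -0.0033 0 -0.0019 -0.0013 0.145 -1",
)

```text
time: 7.4
eef_pos: [0.5572, -0.3005, 0.0846]
tcp_rot: [0.627, 0.779, -0.0, 0.002]
contact_force: [0.1, -0.7, -0.7]
opening: 0.33
finger_force: 34.6
```

```bash
python3 d.py .5567 -.2981 .0812 .214
```

```text
turn [0.1 0.2 0. ] shift mm [2.4 0.  3.4] | pos [ 0.5572 -0.3005  0.0846] open 0.33 t 7.4 F [ 0.1 -0.7 -0.7]
```

Scaled: 2 mm / 800 = 0.0025, 1 mm / 800 = 0.0013.

send_rows(
  rows="0 0 0 0.0013 0 0.0013 -1;0 0 0 0.0013 0 0.0025 -1;0 0 0 0.0013 0 0.0025 -1",
)

```text
time: 7.78
eef_pos: [0.5563, -0.2992, 0.0815]
tcp_rot: [0.627, 0.779, -0.001, 0.001]
contact_force: [-0.6, 0.9, 0.4]
opening: 0.328
finger_force: 34.6
```

Scaled: 1.5 mm / 800 = 0.0019, 1 mm / 800 = 0.0013.

send_rows(
  rows="0 0 0 0 0 0.0013 -1;0 0 0 0 0 0.0019 -1;0 0 0 0 0 0.0019 -1",
)

```text
time: 8.15
eef_pos: [0.5567, -0.2998, 0.0813]
tcp_rot: [0.627, 0.779, -0.001, 0.001]
contact_force: [-1.5, -0.2, 5.3]
opening: 0.328
finger_force: 35.0
```

Scaled: -118 mm / 800 = -0.1475, -70 mm / 800 = -0.0875.

send_rows(
  rows="0 0 0 0 0 0 0.4;0 0 0 0 0 0 0.5;0 0 0 0 0 0 0.5;0 0 0 0 0 -0.025 0.5;0 0 0 0 0 -0.0875 0.5;0 0 0 0 0 -0.1475 0.5;0 0 0 0 0 -0.1475 0.5",
)

```text
time: 9.02
eef_pos: [0.5592, -0.301, 0.2061]
tcp_rot: [0.627, 0.779, -0.0, 0.007]
contact_force: [1.1, -1.4, 0.6]
opening: 0.748
finger_force: 0.0
```

```bash
python3 d.py .510 .238 .2 .065; python3 - <<'E'
from fit import *
S=shot('scene','s1');D=shot('side')
print(np.round(pix(S,[.5567,-.298,.08])),np.round(pix(D,[.5567,-.298,.08])))
obs=[(p,comp(mask(p,'blue'),pix(p,[.5567,-.298,.08])[0])[0]) for p in(S,D)]
x,r=fitcap(obs,[.55,-.3,.006]); print(np.round(x,4),np.round(r,1))
E
```

```text
turn [0.5 0.6 8.6] shift mm [5.372e+02 6.670e+01 4.000e-01] | pos [ 0.5592 -0.301   0.2061] open 0.748 t 9.025 F [ 1.1 -1.4  0.6]
[[136. 216.]] [[363. 127.]]
[ 0.5558 -0.2999  0.0064] [-0.6  0.6 -0.6  0.6 -0.4  0.5 -1.1  1.1]
```

View pics/s1.png

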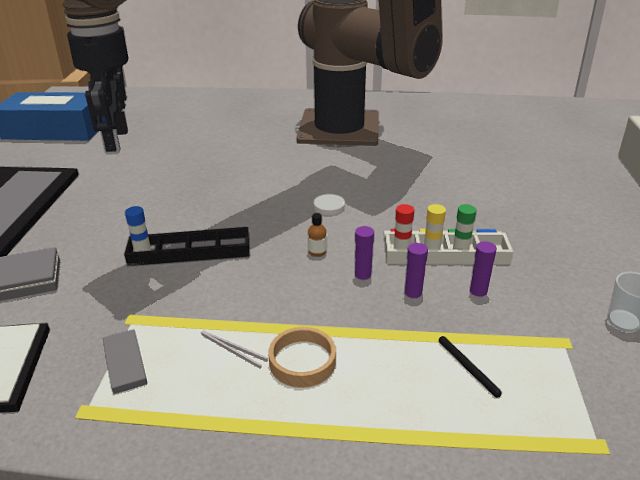

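Blue stands upright in the rightmost pocket, with its cap at (136,215), fitted underside 6.4 mm, and about 2 mm from the pocket centre. Next is green.

Scaled: 480 mm / 800 = 0.6, 420 mm / 800 = 0.525, 8 degrees / 90 = 0.0889.

send_rows(
  rows="0 0 0.0111 0.075 0.01 0 0.5;0 0 0.0222 0.15 0.0188 0 0.5;0 0 0.0333 0.225 0.0275 0 0.5;0 0 0.0444 0.3 0.0375 0 0.5;0 0 0.0556 0.375 0.0463 0 0.5;0 0 0.0667 0.45 0.0563 0 0.5;0 0 0.0778 0.525 0.065 0 0.5;0.0056 0.0067 0.0889 0.6 0.075 0 0.5",
)

```text
time: 10.12
eef_pos: [0.5111, 0.1846, 0.1956]
tcp_rot: [0.68, 0.733, -0.002, -0.007]
contact_force: [0.9, -0.7, -0.7]
opening: 0.744
finger_force: 0.0
```

Scaled: 57 mm / 800 = 0.0713, 6 mm / 800 = 0.0075, 0.6 degrees / 90 = 0.0067.

send_rows(
  rows="0 0 0.0067 0.0713 0.0075 0 0.5;0 0 0.0067 0.0713 0.0075 0 0.5;0 0 0.0067 0.0713 0.0075 0 0.5",
)

```text
time: 10.5
eef_pos: [0.5136, 0.2397, 0.1962]
tcp_rot: [0.684, 0.73, -0.002, -0.007]
contact_force: [0.1, -0.6, -0.8]
opening: 0.749
finger_force: 0.0
```

```bash
python3 d.py .510 .238 .08 .065; python3 - <<'E'
from fit import *
W=shot('wrist')
for c,(x,y) in dict(green=(.51,.2385),yellow=(.5135,.189),red=(.517,.139)).items():
    print(c,np.round(bb(pix(W,cyl(x,y,.006)))), comp(mask(W,c),pix(W,[x,y,.08])[0]))
E
```

```text
turn [-0.7 -0.4  0. ] shift mm [ -2.3  -2.3 116.2] | pos [0.5136 0.2397 0.1962] open 0.749 t 10.5 F [ 0.1 -0.6 -0.8]
green [290. 335. 214. 264.] (array([291.5, 334.5, 223.5, 264.5]), np.int32(1399))
yellow [291. 334. 279. 330.] (array([293.5, 334.5, 267.5, 329.5]), np.int32(1865))
red [293. 334. 339. 390.] (array([294.5, 334.5, 341.5, 390.5]), np.int32(1582))
```

Scaled: 116 mm / 800 = 0.145, 108 mm / 800 = 0.135, -0.7 degrees / 90 = -0.0078.

send_rows(
  rows="-0.0078 -0.0044 0 -0.0025 -0.0025 0.0625 0.5;-0.0078 -0.0044 0 -0.0025 -0.0025 0.1125 0.5;-0.0078 -0.0044 0 -0.0025 -0.0025 0.135 0.5;-0.0078 -0.0044 0 -0.0025 -0.0025 0.145 0.5;-0.0078 -0.0044 0 -0.0025 -0.0025 0.145 0.5;-0.0078 -0.0044 0 -0.0025 -0.0025 0.145 -1;-0.0078 -0.0044 0 -0.0025 -0.0025 0.145 -1;-0.0078 -0.0044 0 -0.0025 -0.0025 0.145 -1",
)

```text
time: 11.55
eef_pos: [0.5124, 0.2392, 0.0833]
tcp_rot: [0.684, 0.73, 0.002, 0.001]
contact_force: [-0.8, -0.2, 5.7]
opening: 0.326
finger_force: 34.4
```

Scaled: -120 mm / 800 = -0.15, -110 mm / 800 = -0.1375.

send_rows(
  rows="0 0 0 0 0 0 -1;0 0 0 0 0 0 -1;0 0 0 0 0 -0.0188 -1;0 0 0 0 0 -0.0625 -1;0 0 0 0 0 -0.1375 -1;0 0 0 0 0 -0.15 -1;0 0 0 0 0 -0.15 -1",
)

```text
time: 12.42
eef_pos: [0.5113, 0.2387, 0.2026]
tcp_rot: [0.684, 0.73, 0.002, 0.001]
contact_force: [-0.8, -0.2, -1.5]
opening: 0.326
finger_force: 34.7
```

```bash
python3 d.py .5461 -.2494 .2 .214
```

```text
turn [ 0.3 -0.1 -8.6] shift mm [-489.4    3.2    1.9] | pos [0.5113 0.2387 0.2026] open 0.326 t 12.425 F [-0.8 -0.2 -1.5]
```

Scaled: -450 mm / 800 = -0.5625, -400 mm / 800 = -0.5, -8.6 degrees / 90 = -0.0956.

send_rows(
  rows="0 0 -0.0111 -0.05 0 0 -1;0 0 -0.0222 -0.125 0 0 -1;0 0 -0.0333 -0.2 0.0013 0 -1;0 0 -0.0444 -0.275 0.0013 0 -1;0 0 -0.0556 -0.35 0.0025 0 -1;0 0 -0.0667 -0.425 0.0025 0 -1;0 0 -0.0778 -0.5 0.0038 0 -1;0 0 -0.0956 -0.5625 0.0038 0 -1",
)

```text
time: 13.42
eef_pos: [0.5416, -0.2118, 0.1981]
tcp_rot: [0.627, 0.779, 0.001, -0.002]
contact_force: [-0.1, -0.0, -0.4]
opening: 0.322
finger_force: 34.6
```

send_rows(
  rows="0 0 0 -0.0413 0.0075 0 -1;0 0 0 -0.0488 0.0075 0 -1;0 0 0 -0.0488 0.0075 0 -1;0 0 0 -0.0488 0.0075 0 -1",
)

```text
time: 13.92
eef_pos: [0.5568, -0.2455, 0.2003]
tcp_rot: [0.627, 0.779, 0.001, -0.0]
contact_force: [-0.0, 1.1, -0.7]
opening: 0.328
finger_force: 34.7
```

```bash
python3 d.py .5461 -.2494 .0833 .214
```

```text
turn [ 0.1 -0.1  0.1] shift mm [ -1.8 -11.5 116.9] | pos [ 0.5568 -0.2455  0.2003] open 0.328 t 13.925 F [-0.   1.1 -0.7]
```

Scaled: 114 mm / 800 = 0.1425, -11.5 mm / 800 = -0.0144.

send_rows(
  rows="0 0 0 -0.0019 -0.0144 0.0125 -1;0 0 0 -0.0019 -0.0144 0.05 -1;0 0 0 -0.0019 -0.0144 0.0875 -1;0 0 0 -0.0019 -0.0144 0.1188 -1;0 0 0 -0.0019 -0.0144 0.135 -1;0 0 0 -0.0019 -0.0144 0.1413 -1;0 0 0 -0.0019 -0.0144 0.1425 -1",
)

```text
time: 14.8
eef_pos: [0.547, -0.251, 0.0877]
tcp_rot: [0.627, 0.779, 0.001, 0.001]
contact_force: [0.3, -0.4, -0.8]
opening: 0.324
finger_force: 34.7
```

```bash
python3 d.py .5461 -.2494 .0833 .214
```

```text
turn [0.2 0.  0. ] shift mm [ 1.7 -0.5  4.4] | pos [ 0.547  -0.251   0.0877] open 0.324 t 14.8 F [ 0.3 -0.4 -0.8]
```

Scaled: 3 mm / 800 = 0.0038, 1.5 mm / 800 = 0.0019.

send_rows(
  rows="0 0 0 0.0019 0 0.0019 -1;0 0 0 0.0019 0 0.0038 -1;0 0 0 0.0019 0 0.0038 -1",
)

```text
time: 15.18
eef_pos: [0.5465, -0.2494, 0.0844]
tcp_rot: [0.627, 0.779, 0.001, 0.001]
contact_force: [-0.7, -0.1, -0.7]
opening: 0.322
finger_force: 34.7
```

send_rows(
  rows="0 0 0 0 0 0.0013 -1;0 0 0 0 0 0.0019 -1;0 0 0 0 0 0.0019 -1",
)

```text
time: 15.55
eef_pos: [0.5467, -0.2497, 0.0833]
tcp_rot: [0.627, 0.779, 0.001, 0.001]
contact_force: [-0.7, 0.1, 3.3]
opening: 0.327
finger_force: 35.0
```

send_rows(
  rows="0 0 0 0 0 0 0.4;0 0 0 0 0 0 0.5;0 0 0 0 0 0 0.5;0 0 0 0 0 -0.025 0.5;0 0 0 0 0 -0.0875 0.5;0 0 0 0 0 -0.1475 0.5;0 0 0 0 0 -0.1475 0.5",
)

```text
time: 16.42
eef_pos: [0.549, -0.2514, 0.2085]
tcp_rot: [0.627, 0.779, 0.002, 0.007]
contact_force: [-0.3, 0.3, 0.4]
opening: 0.747
finger_force: 0.0
```

```bash
python3 d.py .514 .189 .2 .065
```

```text
turn [0.7 0.5 8.6] shift mm [437.8  59.6   5.3] | pos [ 0.549  -0.2514  0.2085] open 0.747 t 16.425 F [-0.3  0.3  0.4]
```

Scaled: 438 mm / 800 = 0.5475, 59.6 mm / 800 = 0.0745, 8.6 degrees / 90 = 0.0956.

send_rows(
  rows="0 0 0.0111 0.0688 0.01 0 0.5;0 0 0.0222 0.1375 0.0188 0 0.5;0 0 0.0333 0.2063 0.0275 0 0.5;0 0 0.0444 0.275 0.0375 0 0.5;0 0 0.0556 0.3438 0.0463 0 0.5;0 0 0.0667 0.4125 0.0563 0 0.5;0 0 0.0778 0.4813 0.065 0 0.5;0 0 0.0956 0.5475 0.0745 0 0.5",
)

```text
time: 17.42
eef_pos: [0.5103, 0.1929, 0.2013]
tcp_rot: [0.684, 0.729, 0.002, 0.001]
contact_force: [0.6, 0.1, -0.5]
opening: 0.748
finger_force: 0.0
```

send_rows(
  rows="0 0 0 0 0 0 0.5;0 0 0 0 0 0 0.5",
)

```text
time: 17.68
eef_pos: [0.5108, 0.191, 0.201]
tcp_rot: [0.684, 0.73, 0.001, 0.001]
contact_force: [1.2, -0.5, 1.3]
opening: 0.752
finger_force: 0.0
```

```bash
python3 d.py .514 .189 .08 .065; python3 - <<'E'
from fit import *
W=shot('wrist')
for c,(x,y) in dict(yellow=(.5135,.189),red=(.517,.139)).items():
    print(c,np.round(bb(pix(W,cyl(x,y,.006)))), comp(mask(W,c),pix(W,[x,y,.08])[0]))
E
```

```text
turn [ 0.1 -0.   0. ] shift mm [ -2.3   2.8 121. ] | pos [0.5108 0.191  0.201 ] open 0.752 t 17.675 F [ 1.2 -0.5  1.3]
yellow [297. 341. 213. 262.] (array([298.5, 342.5, 207.5, 263.5]), np.int32(1793))
red [298. 340. 278. 328.] (array([300.5, 340.5, 267.5, 328.5]), np.int32(1782))
```

Scaled: 119 mm / 800 = 0.1488, 110 mm / 800 = 0.1375.

send_rows(
  rows="0 0 0 -0.0025 0.0038 0.0625 0.5;0 0 0 -0.0025 0.0038 0.1125 0.5;0 0 0 -0.0025 0.0038 0.1375 0.5;0 0 0 -0.0025 0.0038 0.1488 0.5;0 0 0 -0.0025 0.0038 0.1488 0.5;0 0 0 -0.0025 0.0038 0.1488 -1;0 0 0 -0.0025 0.0038 0.1488 -1;0 0 0 -0.0025 0.0038 0.1488 -1",
)

```text
time: 18.73
eef_pos: [0.5154, 0.1897, 0.0836]
tcp_rot: [0.684, 0.73, 0.002, 0.001]
contact_force: [-0.9, -0.9, 5.1]
opening: 0.327
finger_force: 34.4
```

Scaled: -120 mm / 800 = -0.15, -110 mm / 800 = -0.1375.

send_rows(
  rows="0 0 0 0 0 0 -1;0 0 0 0 0 0 -1;0 0 0 0 0 -0.0188 -1;0 0 0 0 0 -0.0625 -1;0 0 0 0 0 -0.1375 -1;0 0 0 0 0 -0.15 -1;0 0 0 0 0 -0.15 -1",
)

```text
time: 19.6
eef_pos: [0.5143, 0.1895, 0.203]
tcp_rot: [0.684, 0.73, 0.002, 0.001]
contact_force: [-0.7, -0.1, -1.1]
opening: 0.327
finger_force: 34.6
```

```bash
python3 d.py .5355 -.2006 .2 .214
```

```text
turn [ 0.3 -0.1 -8.6] shift mm [-390.6   -4.1    2.5] | pos [0.5143 0.1895 0.203 ] open 0.327 t 19.6 F [-0.7 -0.1 -1.1]
```

Scaled: -390 mm / 800 = -0.4875, -360 mm / 800 = -0.45, -8.6 degrees / 90 = -0.0956.

send_rows(
  rows="0 0 -0.0111 -0.05 0 0 -1;0 0 -0.0222 -0.1188 -0.0013 0 -1;0 0 -0.0333 -0.1875 -0.0013 0 -1;0 0 -0.0444 -0.2563 -0.0025 0 -1;0 0 -0.0556 -0.325 -0.0038 0 -1;0 0 -0.0667 -0.3938 -0.005 0 -1;0 0 -0.0778 -0.45 -0.005 0 -1;0 0 -0.0956 -0.4875 -0.005 0 -1",
)

```text
time: 20.6
eef_pos: [0.5337, -0.2015, 0.1985]
tcp_rot: [0.628, 0.778, 0.001, -0.002]
contact_force: [0.7, 0.2, 0.2]
opening: 0.325
finger_force: 34.6
```

send_rows(
  rows="0 0 0 0 0 0 -1;0 0 0 0 0 0 -1",
)

```text
time: 20.85
eef_pos: [0.5343, -0.199, 0.1996]
tcp_rot: [0.627, 0.779, 0.001, -0.001]
contact_force: [-0.1, 0.2, -0.8]
opening: 0.323
finger_force: 34.6
```

```bash
python3 d.py .5355 -.2006 .0836 .214
```

```text
turn [ 0.  -0.2  0. ] shift mm [ -2.2   0.8 116. ] | pos [ 0.5343 -0.199   0.1996] open 0.323 t 20.85 F [-0.1  0.2 -0.8]
```

Scaled: 115 mm / 800 = 0.1438, 113 mm / 800 = 0.1413.

send_rows(
  rows="0 0 0 -0.0006 0.001 0.05 -1;0 0 0 -0.0006 0.001 0.0938 -1;0 0 0 -0.0006 0.001 0.1225 -1;0 0 0 -0.0006 0.001 0.1363 -1;0 0 0 -0.0006 0.001 0.1413 -1;0 0 0 -0.0006 0.001 0.1438 -1;0 0 0 -0.0006 0.001 0.1438 -1",
)

```text
time: 21.72
eef_pos: [0.5371, -0.2005, 0.0876]
tcp_rot: [0.627, 0.779, 0.002, 0.002]
contact_force: [-0.3, 0.5, -0.7]
opening: 0.325
finger_force: 34.6
```

```bash
python3 d.py .5355 -.2006 .0836 .214
```

```text
turn [0.2 0.  0. ] shift mm [ 0.2 -1.6  4. ] | pos [ 0.5371 -0.2005  0.0876] open 0.325 t 21.725 F [-0.3  0.5 -0.7]
```

Scaled: 2.5 mm / 800 = 0.0031, -1.5 mm / 800 = -0.0019.

send_rows(
  rows="0 0 0 0 -0.0019 0.0019 -1;0 0 0 0 -0.0019 0.0031 -1;0 0 0 0 -0.0019 0.0031 -1",
)

```text
time: 22.1
eef_pos: [0.535, -0.2007, 0.0842]
tcp_rot: [0.627, 0.779, 0.001, 0.001]
contact_force: [0.4, -0.3, 0.7]
opening: 0.326
finger_force: 34.6
```

Scaled: 1.5 mm / 800 = 0.0019, 1 mm / 800 = 0.0013.

send_rows(
  rows="0 0 0 0 0 0.0013 -1;0 0 0 0 0 0.0019 -1;0 0 0 0 0 0.0019 -1",
)

```text
time: 22.48
eef_pos: [0.5354, -0.2011, 0.0836]
tcp_rot: [0.627, 0.779, 0.001, 0.001]
contact_force: [-1.6, -0.5, 5.3]
opening: 0.321
finger_force: 35.1
```

Scaled: -118 mm / 800 = -0.1475, -70 mm / 800 = -0.0875.

send_rows(
  rows="0 0 0 0 0 0 0.4;0 0 0 0 0 0 0.5;0 0 0 0 0 0 0.5;0 0 0 0 0 -0.025 0.5;0 0 0 0 0 -0.0875 0.5;0 0 0 0 0 -0.1475 0.5;0 0 0 0 0 -0.1475 0.5",
)

```text
time: 23.35
eef_pos: [0.5377, -0.2024, 0.2082]
tcp_rot: [0.627, 0.779, 0.002, 0.007]
contact_force: [-0.2, -0.2, 0.0]
opening: 0.752
finger_force: 0.0
```

```bash
python3 d.py .517 .139 .2 .065
```

```text
turn [0.8 0.4 8.6] shift mm [338.1  52.4   6.1] | pos [ 0.5377 -0.2024  0.2082] open 0.752 t 23.35 F [-0.2 -0.2  0. ]
```

Scaled: 338 mm / 800 = 0.4225, 52.4 mm / 800 = 0.0655, 8.6 degrees / 90 = 0.0956.

send_rows(
  rows="0 0 0.0111 0.06 0.0088 0 0.5;0 0 0.0222 0.1213 0.0175 0 0.5;0 0 0.0333 0.1813 0.0275 0 0.5;0 0 0.0444 0.2438 0.0375 0 0.5;0 0 0.0556 0.3063 0.0475 0 0.5;0 0 0.0667 0.3625 0.0563 0 0.5;0 0 0.0889 0.4063 0.0625 0 0.5;0 0 0.0956 0.4225 0.0655 0 0.5",
)

```text
time: 24.35
eef_pos: [0.5133, 0.1423, 0.201]
tcp_rot: [0.683, 0.73, 0.001, 0.0]
contact_force: [0.6, -0.2, -0.8]
opening: 0.748
finger_force: 0.0
```

send_rows(
  rows="0 0 0 0 0 0 0.5;0 0 0 0 0 0 0.5",
)

```text
time: 24.6
eef_pos: [0.5141, 0.1397, 0.201]
tcp_rot: [0.684, 0.729, 0.001, 0.001]
contact_force: [0.0, -0.4, -0.8]
opening: 0.75
finger_force: 0.0
```

```bash
python3 d.py .517 .139 .083 .065; python3 - <<'E'
from fit import *
W=shot('wrist')
for c,(x,y) in dict(red=(.517,.139)).items():
    print(c,np.round(bb(pix(W,cyl(x,y,.006)))), comp(mask(W,c),pix(W,[x,y,.08])[0]))
E
```

```text
turn [ 0.2 -0.  -0.1] shift mm [ -0.9   2.6 118. ] | pos [0.5141 0.1397 0.201 ] open 0.75 t 24.6 F [ 0.  -0.4 -0.8]
red [297. 342. 211. 261.] (array([299.5, 342.5, 206.5, 262.5]), np.int32(1781))
```

Scaled: 119 mm / 800 = 0.1488, 110 mm / 800 = 0.1375.

send_rows(
  rows="0 0 0 -0.0013 0.0038 0.0625 0.5;0 0 0 -0.0013 0.0038 0.1125 0.5;0 0 0 -0.0013 0.0038 0.1375 0.5;0 0 0 -0.0013 0.0038 0.1488 0.5;0 0 0 -0.0013 0.0038 0.1488 0.5;0 0 0 -0.0013 0.0038 0.1488 -1;0 0 0 -0.0013 0.0038 0.1488 -1;0 0 0 -0.0013 0.0038 0.1488 -1",
)

```text
time: 25.65
eef_pos: [0.5185, 0.1401, 0.0836]
tcp_rot: [0.684, 0.73, 0.003, 0.002]
contact_force: [-0.4, -0.2, 4.4]
opening: 0.328
finger_force: 34.4
```

Scaled: -120 mm / 800 = -0.15, -110 mm / 800 = -0.1375.

send_rows(
  rows="0 0 0 0 0 0 -1;0 0 0 0 0 0 -1;0 0 0 0 0 -0.0188 -1;0 0 0 0 0 -0.0625 -1;0 0 0 0 0 -0.1375 -1;0 0 0 0 0 -0.15 -1;0 0 0 0 0 -0.15 -1",
)

```text
time: 26.52
eef_pos: [0.517, 0.1399, 0.2028]
tcp_rot: [0.684, 0.73, 0.002, 0.001]
contact_force: [-0.1, 0.4, -0.9]
opening: 0.324
finger_force: 34.6
```

```bash
python3 d.py .5249 -.1518 .2 .214
```

```text
turn [ 0.3 -0.  -8.6] shift mm [-291.6  -11.     2.4] | pos [0.517  0.1399 0.2028] open 0.324 t 26.525 F [-0.1  0.4 -0.9]
```

Scaled: -291 mm / 800 = -0.3638, -275 mm / 800 = -0.3438, -8.6 degrees / 90 = -0.0956.

send_rows(
  rows="0 0 -0.0111 -0.0375 -0.0013 0 -1;0 0 -0.0222 -0.0875 -0.0038 0 -1;0 0 -0.0333 -0.1438 -0.005 0 -1;0 0 -0.0444 -0.2 -0.0075 0 -1;0 0 -0.0556 -0.2563 -0.01 0 -1;0 0 -0.0667 -0.3063 -0.0113 0 -1;0 0 -0.0833 -0.3438 -0.0138 0 -1;0 0 -0.0956 -0.3638 -0.0138 0 -1",
)

```text
time: 27.52
eef_pos: [0.523, -0.1521, 0.1985]
tcp_rot: [0.628, 0.778, 0.001, -0.002]
contact_force: [-0.1, 1.0, -0.3]
opening: 0.33
finger_force: 34.6
```

send_rows(
  rows="0 0 0 0 0 0 -1;0 0 0 0 0 0 -1",
)

```text
time: 27.78
eef_pos: [0.5239, -0.1503, 0.2]
tcp_rot: [0.627, 0.779, 0.001, -0.001]
contact_force: [0.1, -0.4, 0.5]
opening: 0.328
finger_force: 34.6
```

```bash
python3 d.py .5249 -.1518 .0836 .214
```

```text
turn [ 0.  -0.2  0. ] shift mm [ -2.    0.6 116.4] | pos [ 0.5239 -0.1503  0.2   ] open 0.328 t 27.775 F [ 0.1 -0.4  0.5]
```

Scaled: 115 mm / 800 = 0.1438, 113 mm / 800 = 0.1413.

send_rows(
  rows="0 0 0 0 -0.0006 0.05 -1;0 0 0 0 -0.0006 0.0938 -1;0 0 0 0 -0.0006 0.1225 -1;0 0 0 0 -0.0006 0.1363 -1;0 0 0 0 -0.0006 0.1413 -1;0 0 0 0 -0.0006 0.1438 -1;0 0 0 0 -0.0006 0.1438 -1",
)

```text
time: 28.65
eef_pos: [0.5252, -0.1514, 0.0876]
tcp_rot: [0.627, 0.779, 0.002, 0.002]
contact_force: [0.4, 0.1, 0.3]
opening: 0.324
finger_force: 34.6
```

```bash
python3 d.py .5249 -.1518 .0836 .214
```

```text
turn [0.3 0.  0. ] shift mm [-0.3 -0.4  4. ] | pos [ 0.5252 -0.1514  0.0876] open 0.324 t 28.65 F [0.4 0.1 0.3]
```

Scaled: 2.5 mm / 800 = 0.0031, 1.5 mm / 800 = 0.0019.

send_rows(
  rows="0 0 0 0 0 0.0019 -1;0 0 0 0 0 0.0031 -1;0 0 0 0 0 0.0031 -1",
)

```text
time: 29.02
eef_pos: [0.5246, -0.1512, 0.0842]
tcp_rot: [0.627, 0.779, 0.001, 0.001]
contact_force: [0.5, 0.0, -0.7]
opening: 0.321
finger_force: 34.6
```

Scaled: 1.5 mm / 800 = 0.0019, 1 mm / 800 = 0.0013.

send_rows(
  rows="0 0 0 0 0 0.0013 -1;0 0 0 0 0 0.0019 -1;0 0 0 0 0 0.0019 -1",
)

```text
time: 29.4
eef_pos: [0.525, -0.1516, 0.0836]
tcp_rot: [0.627, 0.779, 0.001, 0.001]
contact_force: [-1.7, 0.0, 5.4]
opening: 0.322
finger_force: 35.1
```

Scaled: -160 mm / 800 = -0.2, -150 mm / 800 = -0.1875.

send_rows(
  rows="0 0 0 0 0 0 0.4;0 0 0 0 0 0 0.5;0 0 0 0 0 0 0.5;0 0 0 0 0 -0.025 0.5;0 0 0 0 0 -0.0875 0.5;0 0 0 0 0 -0.15 0.5;0 0 0 0.0625 0 -0.1875 0.5;0 0 0 0.125 0 -0.2 0.5",
)

```text
time: 30.4
eef_pos: [0.5037, -0.0533, 0.2456]
tcp_rot: [0.628, 0.778, 0.002, 0.003]
contact_force: [0.1, -0.4, -0.1]
opening: 0.752
finger_force: 0.0
```

send_rows(
  rows="0 0 0 0 0 0 0.5;0 0 0 0 0 0 0.5;0 0 0 0 0 0 0.5",
)

```text
time: 30.78
eef_pos: [0.5028, -0.0546, 0.2419]
tcp_rot: [0.628, 0.778, 0.001, 0.0]
contact_force: [0.5, -0.4, -0.0]
opening: 0.753
finger_force: 0.0
```

```bash
python3 - <<'E'
from fit import *
S=shot('scene');D=shot('side')
for c,w in dict(blue=-.075,green=-.025,yellow=.025,red=.075).items():
    P=[.5408-np.sin(.214)*w,-.2248+np.cos(.214)*w,.08]
    obs=[(p,comp(mask(p,c),pix(p,P)[0])[0]) for p in(S,D)]
    x,r=fitcap(obs,[P[0],P[1],.006]); print(c,np.round(P,4),np.round(x,4),np.abs(r).max().round(1))
a1=cv2.resize(S['color'][180:280,110:350],None,fx=3,fy=3); a2=cv2.resize(D['color'][90:290,280:420],None,fx=1.4,fy=1.4)
o=np.zeros((580,720,3),np.uint8); o[:300]=a1; o[300:580,:a2.shape[1]]=a2; cv2.imwrite('pics/end.png',o[:,:,::-1])
E
```

```text
blue [ 0.5567 -0.2981  0.08  ] [ 0.5558 -0.2999  0.0064] 1.1
green [ 0.5461 -0.2492  0.08  ] [ 0.5453 -0.2515  0.0072] 1.2
yellow [ 0.5355 -0.2004  0.08  ] [ 0.5341 -0.2031  0.0062] 1.1
red [ 0.5249 -0.1515  0.08  ] [ 0.5258 -0.154   0.0061] 1.4
```

View pics/end.png

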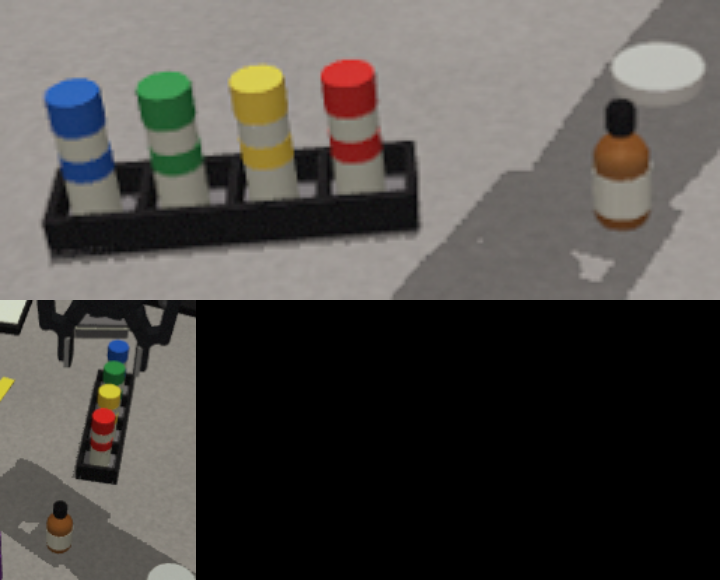

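All four vials stand upright on their pocket floors. In the top crop, left to right, they are blue (75,110), green (167,105), yellow (260,100) and red (350,90); seen from the robot that is red leftmost and blue rightmost. The amber bottle at (622,165) still stands where it was.

```bash
python3 -c "
from plant import ctrl
print(ctrl.sign_off())"
```

```text
the job is handed in; nothing more can be done
None
```

I moved all four vials upright into the black rack in reverse order (seen from the robot, left to right: red, yellow, green, blue), left the amber bottle standing where it was, and handed the job in at about 31 s of robot time; no verdict came back.

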